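Pack the pane in the window sash

TASK

The pane in the sash on the easel is loose along its right edge: find which of the four wooden packers just fits the gap there, snug so that it stays gripped between stile and pane, and leave it pushed fully home, square in the gap, without forcing it. Packers that are too thin or too thick must not stay in the sash: leave them in their rack or on the bench, and leave the jar, putty knife and tape roll where they are.

Things in the scene. Friction and masses are not known exactly. Their poses are not given: they have to be found in the camera images.
- easel: Plywood glazing easel, board 340 x 430 mm sloping 35 degrees from the horizontal, low edge towards the robot, top edge 0.24 m above the bench. Sash and pane lie on it; all fixed to the bench. Origin: on the bench under the board's middle; x away from the robot.
- sash: White timber window sash, 300 x 380 x 45 mm, on the easel. Origin: on rebate floor (bare wood) at mid-length of the gap in the right-hand stile, at the foot of the stile's rebate wall (fixed). x: up the slope along the gap. y: level, across the gap to the pane. z: square out of the sash, 35 degrees off vertical. Stile face at z = 33 mm, stile 35 mm wide. Gap 230 mm long, 33 deep, its floor 20 wide.
- pane_gap (a point): Middle of the gap's mouth, at the stile's edge, level with its face (33 mm out of the sash origin). The gap is 6 to 13 mm wide. Its other side is the edge of the glass pane (222 x 292 x 24 mm, black edge seal, face 6 mm below the stile's). The pane is bedded on rubber at its left: it yields up to 3.4 mm, pushing back with 4 N at first touch to 8 N, then stops hard.
- rack: Grooved plywood block, 76 x 196 x 32 mm, fixed to the bench. Origin: centre of its underside. Four grooves run along its x, 24 mm deep with floor 8 mm above the bench, at y = +67.5, +22.5, -22.5, -67.5 mm, each 3 mm wider than its packer, thinnest packer at the +y end to thickest at the -y end.
- jar: Bystander: amber glass screw jar with a steel cap, 66 mm across, 85 mm high. Origin: centre of its underside.
- putty_knife: Bystander: putty knife with a wooden handle, 200 mm long, lying flat; origin under its middle.
- tape_roll: Bystander: cardboard-coloured roll of masking tape lying flat, 96 mm across, 24 mm high. Origin: centre of its underside.
- packer8: Thinnest of four dark hardwood packers: 60 long (x) x 8 thick (y) x 55 mm high (z), 18 g, narrowing over its lowest 10 mm by 3 mm a side. Origin: centre of its bottom edge. 31 mm shows above its groove, 22 mm above the stile when home. Too thin, it goes in freely and, let go, slips down the slope along the gap; snug, it takes 4 to 18 N all the way and stays; over 3.4 mm too thick, it stops at the mouth.
- packer11: Second of four dark hardwood packers: 60 long (x) x 11 thick (y) x 55 mm high (z), 25 g, narrowing over its lowest 10 mm by 3 mm a side. Origin: centre of its bottom edge. 31 mm shows above its groove, 22 mm above the stile when home. Too thin, it goes in freely and, let go, slips down the slope along the gap; snug, it takes 4 to 18 N all the way and stays; over 3.4 mm too thick, it stops at the mouth.
- packer14: Third of four dark hardwood packers: 60 long (x) x 14 thick (y) x 55 mm high (z), 32 g, narrowing over its lowest 10 mm by 3 mm a side. Origin: centre of its bottom edge. 31 mm shows above its groove, 22 mm above the stile when home. Too thin, it goes in freely and, let go, slips down the slope along the gap; snug, it takes 4 to 18 N all the way and stays; over 3.4 mm too thick, it stops at the mouth.
- packer17: Thickest of four dark hardwood packers: 60 long (x) x 17 thick (y) x 55 mm high (z), 39 g, narrowing over its lowest 10 mm by 3 mm a side. Origin: centre of its bottom edge. 31 mm shows above its groove, 22 mm above the stile when home. Too thin, it goes in freely and, let go, slips down the slope along the gap; snug, it takes 4 to 18 N all the way and stays; over 3.4 mm too thick, it stops at the mouth.
Mind the look-alikes: they are no part of the job. Leave any red look-alike of the packer14 alone.

How it is judged:
By the outcome, as a careful person would: the job done as asked, in the order asked, and still so for the second after the job is handed in, with the robot touching nothing.
It also fails if it takes over 72 s, if anything falls off the work surface, if the arm or the gripper's body presses on something with over 40 N, if the wrist force passes 120 N, or if a joint passes its speed limit or range.

ROBOT

A 6-joint arm with a two-finger parallel gripper is mounted at the origin on the work surface. World frame = base frame: x ahead of the robot, y to its left, z up, the work surface at z = 0. Lengths are in mm, angles in degrees, forces in N, time in s.
With the tool pointing down it reaches from about 300 to 850 mm from the base axis. Payload 4.2 kg.
Tool frame: the origin (TCP) lies at the very end of the fingers, on their centre line; the grasp point (between the pads) lies env.pinch_z behind it (env.pinch_z is the distance from the TCP to the grasp point, in mm); z points along the fingers, y is the line along which they close (so a half turn about z gives the same grasp; the last joint's range is limited). The gripper opens to 91 mm and grips with 3 to 60 N. Pads are 32 mm wide; open, the fingers measure 118 mm over their backs; the gripper's body (76 mm by 178 mm) begins 60 mm behind the grasp point.
Start: joints at [-67.323, 18.312, 89.639, -0, 72.044, -1.146], TCP at [232.26, -526.021, 213.976] pointing down, gripper open.
Joint ranges: [-177.97, 177.97], [-48.28, 115.42], [12.27, 149.76], [-77.06, 257.06], [2.81, 150.46], [-146.56, 146.56]. Speed limits (degrees/s): [147.25, 147.25, 180, 180, 180, 180].

INTERFACE

Orientations are given as [roll, pitch, yaw] about the fixed x, y, z axes, in that order (R = Rz(yaw) Ry(pitch) Rx(roll)).
In Python, from workcell import state, vision, job_done, env gives the robot as it stands.
- The arm moves only by the tool servo_tool, never from a script. Its argument "rows" is a list of rows, each a list of 5 numbers: the shift along the tool's x, y, z scaled (see below), then the turn about the tool's z scaled (see below), then the opening, from 0 (shut) to 1 (fully open). A call has 1 to 20 rows; each row is the pose to reach, as a shift and turn from the pose commanded when the call began, along the tool's axes at that moment; what a row does not reach only later rows make up. The controller multiplies each number of a shift by 200 mm and each number of a turn by 90 degrees. A row lasts 1/12 s, in which the tool goes at most 41.7 mm and 7.16 degrees, less where a joint would pass 70% of its speed; a pose out of reach is approached as far as the arm can. A call with a number of a shift or a turn outside -1 to 1 is refused whole. A call with a gripper value outside its range is refused whole. The fingers move at their own pace and stop on an object; "force" is the grip in N (left out, the last holds). Time passes only in rows, so rows that repeat a pose let the fingers close. It gives the time, the measured TCP pose, the force, the opening and the grip force at its end, in the units of the state.
- state(): the state, without advancing time (a new reading comes with each control period).
- vision.grab_frame(name): name is "scene" or "top"; returns the picture (420x560x3 uint8, red, green, blue); there is no depth.
- vision.camera_info(name): a dict with "vertical_fov" (degrees; the focal length in pixels is half the picture's height over the tangent of half this angle, whatever the lens; pixels are square), "cx", "cy" (the principal point, pixels), "distortion" ([k1, k2, p1, p2, k3] as OpenCV has them; the pictures are not rectified), "T" (4x4, takes a point from camera to world coordinates). Camera axes: x right, y up, looking along -z (the intrinsics and any distortion apply to the point x, -y, -z); pixel columns grow to the right and rows downward; lengths in mm; the calibration is good to about 2 mm. A picture is of the moment at which its call begins. camera_info takes no time and is no camera call.
- job_done(): hands the job in; it is judged then, once.
The state is a dict: "time_s": time; "qpos": joint angles; "qvel": joint speeds; "effort": joint torques, N m; "ee_pos": TCP position; "ee_rot": TCP orientation; "force": force on the tool from outside, world axes, zero at the start; "torque": the same for the moment, N m; "gripper_width": finger opening in mm; "gripper_force": force on a finger pad.
Only numpy, scipy, OpenCV 4.12 (cv2) and the standard library are available. Lean on these libraries where they do the work, as an engineer would, in place of code of your own. Each camera call takes 0.05 s, during which the arm holds its last target. There are 200 camera calls.

## Working session

There is one attempt and no reset: what is moved stays moved. The work goes in short steps, Python scripts to look and compute and a tool call to move; the robot and the scene stay as the last step left them, time stands still between calls to the robot, and variables do not carry over. Pictures are saved under pics/ and viewed, at most 10 in all, crops included, and the job is handed in when it is done.

Besides the shell and the picture viewer there is one more tool, called after "Emit:" as name(argument=value, ...), one argument or row to a line, values as JSON. servo_tool: Moves the arm, as the interface text tells. Its arguments: {"type":"object","properties":{"rows":{"type":"array"},"force":{"type":"number"}},"required":["rows"]}

```bash
mkdir -p pics; ls
python3 - <<'E'
from workcell import state, vision, env
import cv2, numpy as np
print(state()); print(env.pinch_z)
for n in("scene","top"):
    im=vision.grab_frame(n); cv2.imwrite(f"pics/{n}0.png",cv2.cvtColor(im,cv2.COLOR_RGB2BGR)); print(vision.camera_info(n))
E
```

```text
pics
{'time_s': 0.0, 'qpos': array([-6.73226998e+01,  1.83515087e+01,  8.97057030e+01, -7.62785727e-04,
        7.20434304e+01, -1.14823732e+00]), 'qvel': array([-0.03391204, -0.01332747,  0.09538639, -0.03330856,  0.14302102,
       -0.04967107]), 'effort': array([-7.01549743e-04, -4.12462449e+01, -2.31973135e+01,  7.26164994e-02,
        4.59191320e-02, -1.67041508e-04]), 'ee_pos': array([ 232.05637476, -525.54932683,  213.126369  ]), 'ee_rot': array([-1.79899364e+02, -1.29171357e-03,  2.38257722e+01]), 'force': array([0.09995484, 0.8205814 , 0.74409506]), 'torque': array([ 0.01278348, -0.0150309 ,  0.01293044]), 'gripper_force': 0.0, 'gripper_width': 91.37918062377156}
18.8
{'vertical_fov': 45.5793452133757, 'cx': 277.92740608780014, 'cy': 204.1940891922667, 'distortion': array([0.00605899, 0.        , 0.        , 0.        , 0.        ]), 'T': array([[ 8.67639073e-01, -3.38571984e-01,  3.64103626e-01,
         9.26017612e+02],
       [ 4.96957304e-01,  6.13170880e-01, -6.14047971e-01,
        -7.40715692e+02],
       [-1.53583010e-02,  7.13715968e-01,  7.00266834e-01,
         8.90054130e+02],
       [ 0.00000000e+00,  0.00000000e+00,  0.00000000e+00,
         1.00000000e+00]])}
{'vertical_fov': 51.747254655948915, 'cx': 284.1910045994567, 'cy': 211.0068886197864, 'distortion': array([-0.00377124,  0.        ,  0.        ,  0.        ,  0.        ]), 'T': array([[-1.37216940e-02,  9.89924518e-01, -1.40929641e-01,
         3.61954580e+02],
       [-9.99880744e-01, -1.25855536e-02,  8.94992384e-03,
        -6.70086413e+01],
       [ 7.08607149e-03,  1.41035643e-01,  9.89979159e-01,
         1.25276893e+03],
       [ 0.00000000e+00,  0.00000000e+00,  0.00000000e+00,
         1.00000000e+00]])}
```

View pics/scene0.png

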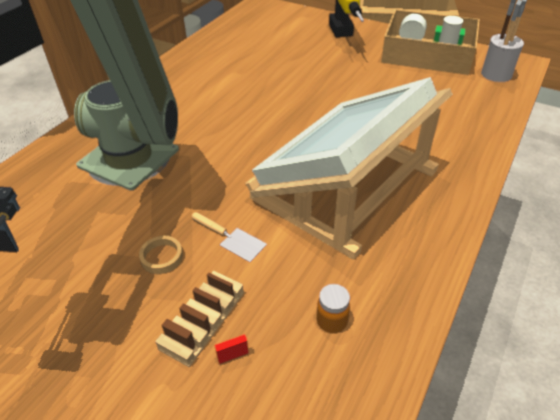

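View pics/top0.png

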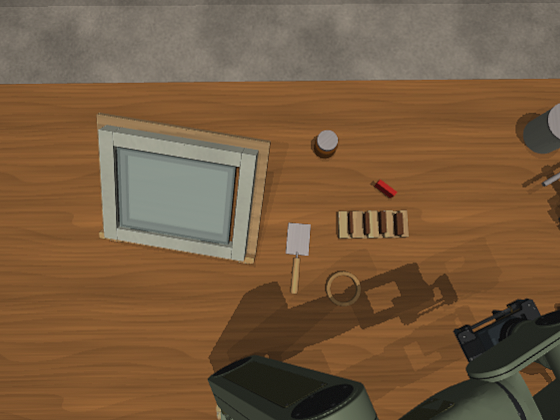

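```bash
cat > h.py <<'E'
import cv2, numpy as np
from workcell import state, vision, env
def cam(n):
    c=vision.camera_info(n); f=210/np.tan(np.radians(c["vertical_fov"]/2))
    return np.array([[f,0,c["cx"]],[0,f,c["cy"]],[0,0,1.]]),np.array(c["distortion"],float),np.array(c["T"])
def ray(n,uv):
    K,d,T=cam(n); p=cv2.undistortPoints(np.array(uv,float).reshape(-1,1,2),K,d)[:,0]
    v=np.c_[p[:,0],-p[:,1],-np.ones(len(p))]@T[:3,:3].T
    return T[:3,3],v/np.linalg.norm(v,axis=1)[:,None]
def onz(n,uv,z):
    o,v=ray(n,uv); return o+v*((z-o[2])/v[:,2])[:,None]
def two(ua,ub):  # top, scene
    o1,v1=ray("top",ua);o2,v2=ray("scene",ub);R=[]
    for a,b in zip(v1,v2):
        s=np.linalg.lstsq(np.c_[a,-b],o2-o1,rcond=None)[0]; p,q=o1+s[0]*a,o2+s[1]*b
        R.append(np.r_[(p+q)/2,np.linalg.norm(p-q)])
    return np.array(R)
def proj(n,P):
    K,d,T=cam(n); c=(np.array(P,float).reshape(-1,3)-T[:3,3])@T[:3,:3]*[1,-1,-1]
    return cv2.projectPoints(c,np.zeros(3),np.zeros(3),K,d)[0][:,0]
E
python3 - <<'E'
import cv2,numpy as np
t=cv2.imread("pics/top0.png");s=cv2.imread("pics/scene0.png")
a=cv2.resize(t[105:275,90:280],None,fx=4,fy=4)[:600,:]; b=cv2.resize(s[75:255,245:455],None,fx=3.8,fy=3.3)
a=cv2.resize(t[110:270,90:280],(400,337)); 
c=cv2.resize(t[170:245,330:415],(400,353),interpolation=cv2.INTER_CUBIC)
d=cv2.resize(s[265:365,150:255],(400,381),interpolation=cv2.INTER_CUBIC)
cv2.imwrite("pics/c1.png",b); 
o=np.zeros((400,800,3),np.uint8);o[:353,:400]=c;o[:381,400:]=d;cv2.imwrite("pics/c2.png",o)
e=cv2.resize(t[120:270,200:275],(300,600),interpolation=cv2.INTER_CUBIC)
e2=cv2.resize(t[120:270,90:200],(440,600),interpolation=cv2.INTER_CUBIC)
cv2.imwrite("pics/c3.png",np.hstack([e2,e]))
E
```

```text
(no output)
```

View pics/c1.png

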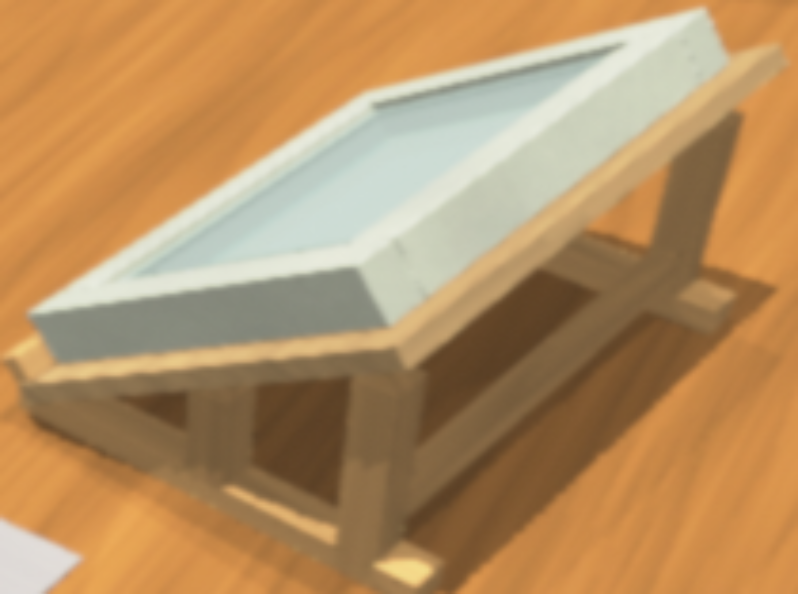

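View pics/c2.png

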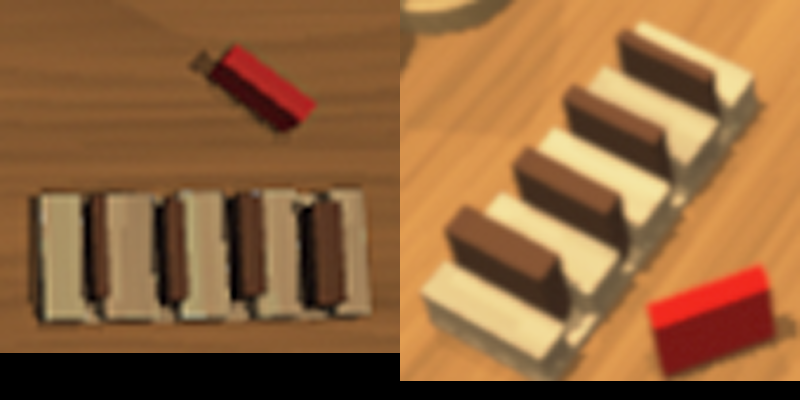

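View pics/c3.png

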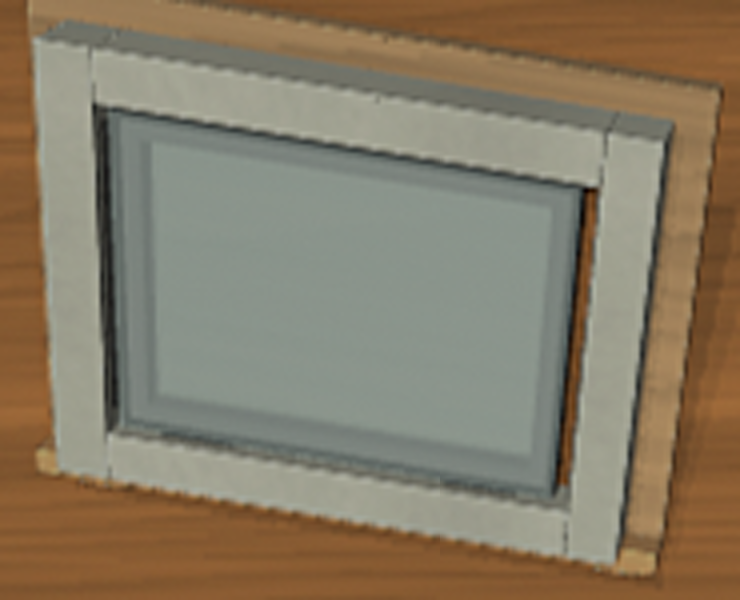

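```bash
cat > m.py <<'E'
from h import *
top=np.array([(440+617-440,565),(670,137),(35,40),(60,470)])/4+[90,120]
sc=np.array([(30,313),(360,265),(707,8),(365,92)])/[3.8,3.3]+[245,75]
top-=0.4; sc-=0.35
P=two(top,sc); 
if __name__=="__main__":
    print("sash corners LR,HR,HL,LL\n",P.round(1)); Q=P[:,:3]
    print([round(np.linalg.norm(Q[i]-Q[(i+1)%4]),1) for i in range(4)])
    ex=(Q[1]-Q[0]+Q[2]-Q[3]);ex/=np.linalg.norm(ex); ey=(Q[3]-Q[0]+Q[2]-Q[1]);ey/=np.linalg.norm(ey)
    print(ex,ey,"slope",np.degrees(np.arcsin(ex[2])),"yaw",np.degrees(np.arctan2(ex[1],ex[0])),np.degrees(np.arctan2(-ey[0],ey[1])),Q.mean(0))
    rk=np.array([(42,193),(362,190),(368,315),(45,322)])*[85/400,75/353]+[330,170]-.4
    R=onz("top",rk,32); print(R.round(1),R.mean(0),[round(np.linalg.norm(R[i]-R[(i+1)%4]),1) for i in range(4)])
    # packer tops: far corners in scene & top  (dark top faces)
    # packer17 & 8 in scene: top-face corners
    s8=np.array([(620,32),(632,24),(716,72),(706,82)]);s17=np.array([(446,225),(468,207),(562,258),(545,280)])
    for s in (s8,s17):
        u=(s-[400,0])/3.81+[150,265]-.4; A=onz("scene",u,63); print(A.round(1),A.mean(0).round(1))
    im=cv2.imread("pics/top0.png")
    for v in (180,205,230): print(v,[tuple(int(c) for c in im[v,u]) for u in range(227,246)])
    for v in (200,225): print(v,[tuple(int(c) for c in im[v,u]) for u in range(336,412)])
E
python3 m.py
```

```text
sash corners LR,HR,HL,LL
 [[ 3.956e+02  3.260e+01  9.300e+01  2.900e+00]
 [ 6.387e+02 -1.420e+01  2.659e+02  2.000e-01]
 [ 7.038e+02  3.617e+02  2.632e+02  1.600e+00]
 [ 4.628e+02  4.039e+02  9.390e+01  6.000e-01]]
[np.float64(301.9), np.float64(381.5), np.float64(297.5), np.float64(377.4)]
[ 0.80762102 -0.14845565  0.57070939] [ 0.17424988  0.98469844 -0.00244252] slope 34.799708366448996 yaw -10.415746962104365 -10.035039028403915 [550.2284479  195.99145154 179.00368133]
[[ 534.9 -233.    32. ]
 [ 534.3 -427.4   32. ]
 [ 458.3 -426.9   32. ]
 [ 456.7 -232.3   32. ]] [ 496.05795111 -329.90472063   32.        ] [np.float64(194.4), np.float64(76.0), np.float64(194.6), np.float64(78.2)]
[[ 469.  -263.5   63. ]
 [ 471.6 -255.8   63. ]
 [ 529.7 -260.4   63. ]
 [ 528.6 -268.4   63. ]] [ 499.7 -262.    63. ]
[[ 463.5 -404.9   63. ]
 [ 466.6 -391.3   63. ]
 [ 525.6 -391.6   63. ]
 [ 525.7 -405.5   63. ]] [ 495.4 -398.3   63. ]
180 [(130, 137, 129), (124, 129, 122), (125, 131, 123), (127, 133, 125), (124, 129, 121), (107, 112, 103), (96, 99, 91), (40, 40, 34), (22, 40, 64), (41, 79, 121), (3
[... 2377 characters left out ...]
, 30, 47), (33, 52, 83), (36, 57, 90), (29, 48, 83), (55, 83, 109), (97, 141, 163), (109, 157, 175), (101, 146, 172), (95, 139, 170), (94, 137, 169), (96, 141, 171), (101, 146, 176), (91, 134, 161), (43, 61, 77), (10, 10, 16), (11, 13, 20), (22, 36, 57), (36, 60, 94), (35, 56, 89), (34, 54, 87), (26, 46, 79), (66, 96, 121), (107, 152, 180), (95, 138, 172), (94, 136, 169), (95, 134, 167), (96, 137, 171), (92, 130, 163), (57, 81, 99), (7, 8, 16), (13, 16, 23), (13, 21, 34), (29, 45, 69), (35, 58, 93), (34, 55, 89), (33, 54, 88), (31, 52, 85), (35, 56, 90), (68, 101, 132), (96, 137, 169), (91, 130, 161), (92, 132, 163), (83, 119, 151), (44, 80, 122), (47, 88, 134), (49, 88, 134), (48, 88, 133)]
```

```bash
cat >> m.py <<'E'
    ey=np.array([ey[0],ey[1],0]);ey/=np.linalg.norm(ey); psi=np.radians(-10.2)
    ey=np.array([-np.sin(psi),np.cos(psi),0]); b=np.radians(35)
    ex=np.array([np.cos(psi)*np.cos(b),np.sin(psi)*np.cos(b),np.sin(b)]); n=np.cross(ex,ey); c=Q.mean(0)
    def onp(uv,d):
        o,v=ray("top",uv); return o+v*(((c-d*n-o)@n)/(v@n))[:,None]
    print("---"); 
    F=lambda A:((A-c)@np.c_[ex,ey,n]).round(1)
    print(F(Q))
    st=np.array([(238.2,180),(235.9,205),(233.0,230)]); pa=np.array([(233.5,180),(231.5,205),(228.9,230)])
    S=onp(st,0);A=onp(pa,6); print(F(S),F(A),"gap",((A-S)@ey).round(2)); 
    print("opening corners",F(onp(np.array([(597,190),(567,490)])/4+[90-.4,120-.4],0)))
    print("mouth mid pt", c+ex*0-ey*((c-S.mean(0))@ey), n)
E
python3 m.py | sed -n '/---/,$p'
```

```text
---
[[-1.503e+02 -1.882e+02  3.000e-01]
 [ 1.517e+02 -1.912e+02 -1.000e-01]
 [ 1.480e+02  1.903e+02 -9.000e-01]
 [-1.495e+02  1.892e+02  8.000e-01]]
[[  77.7 -153.    -0. ]
 [   9.5 -153.4    0. ]
 [ -63.2 -152.3    0. ]] [[  73.  -140.7   -6. ]
 [   4.4 -141.5   -6. ]
 [ -68.7 -140.8   -6. ]] gap [12.34 11.92 11.49]
opening corners [[ 111.2 -151.5    0. ]
 [-100.1 -151.1   -0. ]]
mouth mid pt [523.15040641  45.49802415 179.00368133] [-0.56451141  0.10157163  0.81915204]
```

Run:
```python
from h import *
t=cv2.imread("pics/top0.png");s=cv2.imread("pics/scene0.png")
def tops(im,box,lo,hi):
    u0,v0,u1,v1=box; m=cv2.inRange(im[v0:v1,u0:u1],np.array(lo),np.array(hi))
    n,l,st,ce=cv2.connectedComponentsWithStats(m,connectivity=4)
    return [(st[i,4],ce[i]+[u0,v0],cv2.minAreaRect(np.argwhere(l==i)[:,::-1].astype(np.float32))) for i in range(1,n) if st[i,4]>35]
for x in tops(t,(336,205,412,242),(24,42,66),(48,72,104)): print("top",x[0],x[1].round(2),[np.round(q,1) for q in x[2][1:]])
print([tuple(map(int,s[v,200+0])) for v in range(310,324)])
for x in tops(s,(150,265,255,365),(35,55,95),(75,100,150)): print("sc",x[0],x[1].round(2),x[2][2])
```

```text
top 58 [350.86 220.17] [array([ 6.8, 22.3]), np.float64(7.8)]
top 68 [367.1  222.65] [array([22.,  3.]), np.float64(90.0)]
top 90 [383.17 221.09] [array([22.,  4.]), np.float64(90.0)]
top 115 [399.46 222.6 ] [array([22.1,  5.6]), np.float64(85.9)]
top 46 [336.57 224.65] [array([24.,  2.]), np.float64(90.0)]
[(147, 215, 240), (124, 183, 224), (86, 130, 177), (59, 93, 142), (53, 86, 136), (54, 86, 136), (53, 86, 136), (53, 84, 134), (49, 79, 124), (43, 66, 102), (33, 50, 76), (30, 46, 66), (30, 45, 65), (30, 45, 66)]
sc 148 [161.55 270.77] 61.38954162597656
sc 72 [218.35 279.42] 15.945395469665527
sc 118 [205.13 294.94] 19.179006576538086
sc 54 [238.96 294.98] 53.13010025024414
sc 108 [228.89 308.41] 61.38954162597656
sc 166 [193.05 312.43] 19.98310661315918
sc 90 [216.88 325.82] 45.0
sc 223 [176.11 328.73] 24.443954467773438
sc 80 [205.08 341.35] 34.99201965332031
sc 44 [245.25 353.57] 59.03623962402344
sc 63 [191.73 359.41] 36.869895935058594
```

Run:
```python
from h import *
a=[(350.86,220.17),(367.1,222.1),(383.17,221.09),(399.46,222.1)];b=[(218.35,279.42),(205.13,294.94),(193.05,312.43),(176.11,328.73)]
print(two(a,b).round(1)); print(onz("top",a,63).round(1),onz("scene",b,63).round(1))
```

```text
[[ 501.  -264.1   63.2    6.2]
 [ 496.8 -308.3   60.2    2.4]
 [ 499.5 -353.1   59.2    1.6]
 [ 495.1 -398.5   61.5    3.5]]
[[ 503.3 -262.1   63. ]
 [ 497.4 -307.    63. ]
 [ 499.6 -351.7   63. ]
 [ 496.2 -396.8   63. ]] [[ 498.5 -266.    63. ]
 [ 497.3 -310.6   63. ]
 [ 500.8 -355.4   63. ]
 [ 494.5 -400.2   63. ]]
```

Emit:
servo_tool(
  rows=[
    [0.785,-0.125,0.2,0.2647,0.37],
    [0.785,-0.125,0.2,0.2647,0.37],
    [0.785,-0.125,0.2,0.2647,0.37],
    [0.785,-0.125,0.2,0.2647,0.37],
    [0.785,-0.125,0.2,0.2647,0.37],
    [0.785,-0.125,0.2,0.2647,0.37],
    [0.785,-0.125,0.2,0.2647,0.37],
  ],
  force=20,
)

```text
time_s: 0.68
ee_pos: [365.5, -439.8, 173.8]
ee_rot: [180.0, 0.1, 0.1]
force: [-0.8, -0.1, -0.6]
gripper_width: 47.6
gripper_force: 0.0
```

Emit:
servo_tool(
  rows=[
    [0.668,-0.4335,0.3,0,0.37],
    [0.668,-0.4335,0.3,0,0.37],
    [0.668,-0.4335,0.3,0,0.37],
    [0.668,-0.4335,0.3,0,0.37],
    [0.668,-0.4335,0.3,0,0.37],
    [0.668,-0.4335,0.495,0,0.37],
    [0.668,-0.4335,0.495,0,0.37],
    [0.668,-0.4335,0.495,0,0.37],
  ],
)

```text
time_s: 1.35
ee_pos: [497.1, -353.5, 73.9]
ee_rot: [-179.9, 0.2, -0.1]
force: [0.5, 0.4, -0.3]
gripper_width: 33.8
gripper_force: 0.0
```

Run:
```python
from h import *
t=vision.grab_frame("top")[...,::-1];s=vision.grab_frame("scene")[...,::-1]
c=cv2.resize(t[160:260,330:430],(400,400),interpolation=cv2.INTER_CUBIC)
d=cv2.resize(s[255:375,140:260],(400,400),interpolation=cv2.INTER_CUBIC)
cv2.imwrite("pics/g1.png",np.hstack([c,d])); print(state()["gripper_width"],state()["ee_pos"])
```

```text
33.733611659301914 [ 499.01984656 -354.74445893   76.45702813]
```

View pics/g1.png

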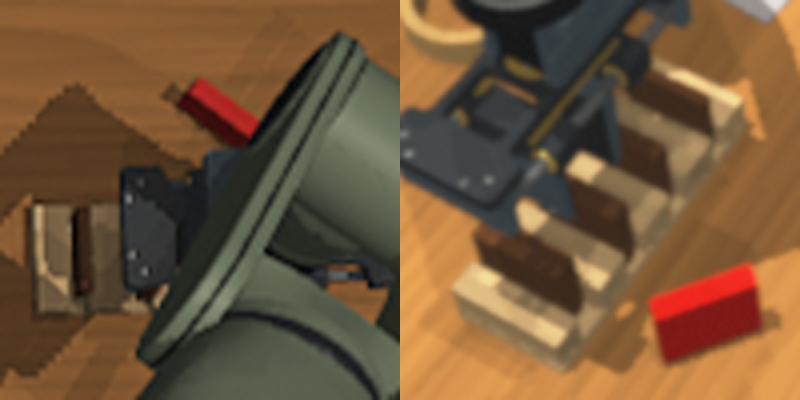

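Emit:
servo_tool(
  rows=[
    [0,0,0.05,0,0.37],
    [0,0,0.1,0,0.37],
    [0,0,0.155,0,0.37],
    [0,0,0.155,0,0.37],
    [0,0,0.155,0,0.37],
    [0,0,0.155,0,0.05],
    [0,0,0.155,0,0.05],
    [0,0,0.155,0,0.05],
    [0,0,0.155,0,0.05],
    [0,0,0.155,0,0.05],
    [0,0,0.155,0,0.05],
  ],
)

```text
time_s: 2.37
ee_pos: [499.7, -353.2, 44.4]
ee_rot: [180.0, -0.0, 0.0]
force: [1.0, 0.2, 1.2]
gripper_width: 13.9
gripper_force: 20.0
```

Emit:
servo_tool(
  rows=[
    [0,0,-0.15,0,0.05],
    [0,0,-0.3,0,0.05],
    [0,0,-0.5,0,0.05],
    [0,-0.15,-0.7,0.03,0.05],
    [0.02,-0.3,-0.9,0.06,0.05],
    [0.04,-0.5,-1,0.1,0.05],
    [0.06,-0.7,-1,0.1133,0.05],
    [0.0745,-0.85,-1,0.1133,0.05],
    [0.0745,-1,-1,0.1133,0.05],
    [0.0745,-1,-1,0.1133,0.05],
    [0.0745,-1,-1,0.1133,0.05],
  ],
)

```text
time_s: 3.28
ee_pos: [514.2, -151.7, 244.3]
ee_rot: [180.0, -0.0, -10.0]
force: [0.6, -0.8, 0.1]
gripper_width: 13.8
gripper_force: 20.0
```

Emit:
servo_tool(
  rows=[
    [-0.03,-0.18,0.015,0,0.05],
    [-0.06,-0.36,0.015,0,0.05],
    [-0.1,-0.54,0.015,0,0.05],
    [-0.13,-0.72,0.015,0,0.05],
    [-0.16,-0.889,0.015,0,0.05],
    [-0.16,-0.889,0.015,0,0.05],
    [-0.16,-0.889,0.015,0,0.05],
    [-0.16,-0.889,0.015,0,0.05],
    [-0.16,-0.889,0.015,0,0.05],
  ],
  force=12,
)

```text
time_s: 4.03
ee_pos: [514.5, 25.9, 240.7]
ee_rot: [180.0, 0.0, -10.3]
force: [-0.1, 0.9, -0.8]
gripper_width: 14.1
gripper_force: 12.0
```

Run:
```python
from h import *
print(state()["ee_pos"],state()["force"])
t=vision.grab_frame("top")[...,::-1];s=vision.grab_frame("scene")[...,::-1]
c=cv2.resize(t[140:290,190:290],(400,600),interpolation=cv2.INTER_CUBIC)
d=cv2.resize(s[80:230,240:340],(400,600),interpolation=cv2.INTER_CUBIC)
cv2.imwrite("pics/g2.png",np.hstack([c,d]))
```

```text
[514.47938054  25.88247515 240.7490155 ] [-0.07423248  0.91840166 -0.78407864]
```

View pics/g2.png

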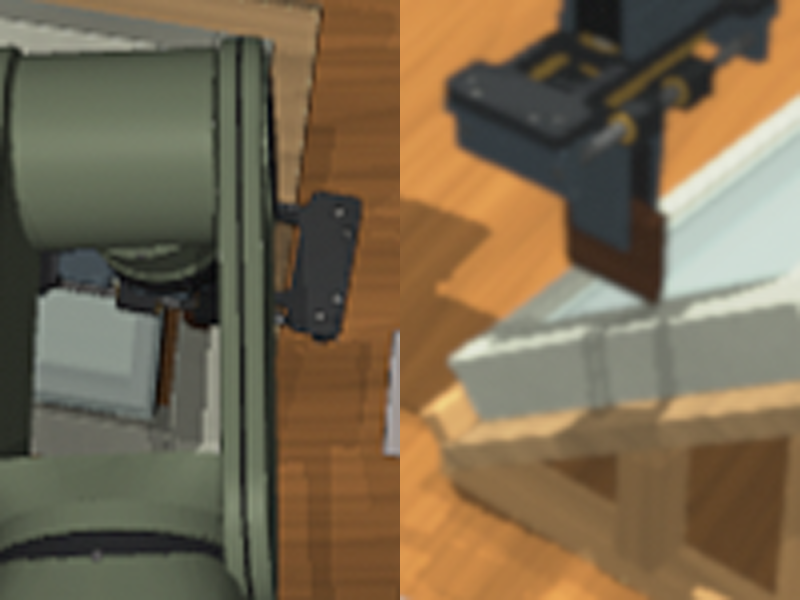

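Emit:
servo_tool(
  rows=[
    [0,0,0.02,0,0.05],
    [0,0,0.035,0,0.05],
    [0,0,0.045,0,0.05],
    [0,0,0.05,0,0.05],
    [0,0,0.05,0,0.05],
  ],
  force=6,
)

```text
time_s: 4.55
ee_pos: [513.5, 27.2, 231.1]
ee_rot: [179.9, 0.1, -10.2]
force: [-2.6, -1.4, 3.7]
gripper_width: 14.0
gripper_force: 6.0
```

Emit:
servo_tool(
  rows=[
    [-0.013,0,0.01,0,0.05],
    [-0.0265,0,0.02,0,0.05],
    [-0.038,0,0.031,0,0.05],
    [-0.0505,0,0.043,0,0.05],
    [-0.0505,0,0.043,0,0.05],
  ],
)

```text
time_s: 4.97
ee_pos: [503.4, 29.8, 221.6]
ee_rot: [-180.0, 0.1, -10.2]
force: [-1.3, -0.2, 0.7]
gripper_width: 14.2
gripper_force: 6.0
```

Emit:
servo_tool(
  rows=[
    [-0.011,0,0.014,0,0.05],
    [-0.021,0,0.0265,0,0.05],
    [-0.03,0,0.04,0,0.05],
    [-0.0385,0,0.054,0,0.05],
    [-0.046,0,0.07,0,0.05],
    [-0.053,0,0.0845,0,0.05],
    [-0.049,0,0.09,0,0.05],
    [-0.046,0,0.0945,0,0.05],
    [-0.046,0,0.0945,0,0.05],
  ],
)

```text
time_s: 5.72
ee_pos: [493.5, 31.4, 202.8]
ee_rot: [180.0, 0.3, -10.2]
force: [-4.4, 3.1, 2.0]
gripper_width: 14.0
gripper_force: 6.0
```

Run:
```python
from h import *
print(state()["ee_pos"],state()["force"])
s=vision.grab_frame("scene")[...,::-1]
cv2.imwrite("pics/g3.png",cv2.resize(s[100:200,240:340],(600,600),interpolation=cv2.INTER_CUBIC))
```

```text
[493.54312631  31.40645949 202.82998537] [-4.35893001  3.08614258  1.97801965]
```

View pics/g3.png

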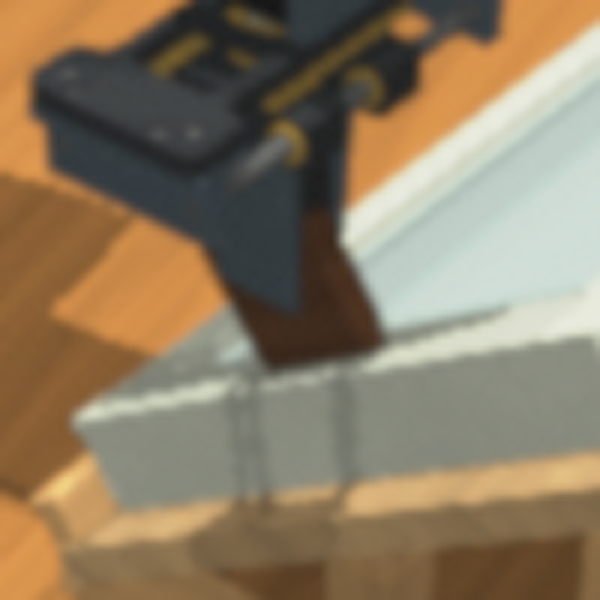

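Emit:
servo_tool(
  rows=[
    [0,0,0,0,0.05],
    [0,0,0,0,0.05],
    [-0.014,0,-0.02,0,0.05],
    [-0.0285,0,-0.041,0,0.05],
    [-0.0285,-0.04,-0.041,0,0.05],
    [-0.0285,-0.08,-0.041,0,0.05],
    [-0.0285,-0.124,-0.041,0,0.05],
    [-0.0285,-0.124,-0.041,0,0.05],
    [-0.0285,-0.124,-0.041,0,0.05],
    [-0.0285,-0.124,-0.041,0,0.05],
  ],
  force=35,
)

```text
time_s: 6.6
ee_pos: [494.0, 56.6, 211.4]
ee_rot: [180.0, 0.0, -10.2]
force: [-0.3, -0.1, -0.3]
gripper_width: 13.5
gripper_force: 35.0
```

Run:
```python
from h import *
print(state()["ee_pos"],state()["force"])
s=vision.grab_frame("scene")[...,::-1];t=vision.grab_frame("top")[...,::-1]
d=cv2.resize(s[100:190,250:340],(400,400),interpolation=cv2.INTER_CUBIC);c=cv2.resize(t[160:260,190:290],(400,400),interpolation=cv2.INTER_CUBIC)
cv2.imwrite("pics/g4.png",np.hstack([c,d]))
```

```text
[494.04626303  56.63878578 211.42477557] [-0.33053048 -0.10702394 -0.29205962]
```

View pics/g4.png

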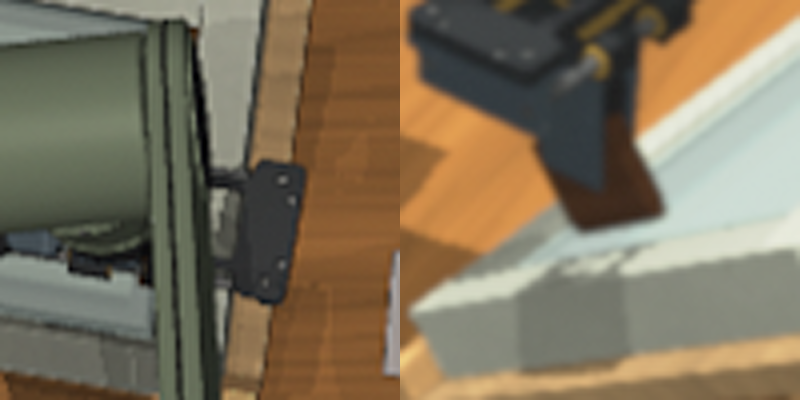

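Emit:
servo_tool(
  rows=[
    [0.01,0,0.0143,0,0.05],
    [0.02,0,0.0286,0,0.05],
    [0.03,0,0.043,0,0.05],
    [0.04,0,0.0573,0,0.05],
    [0.04,0,0.0573,0,0.05],
    [0.04,0,0.0573,0,0.05],
  ],
)

```text
time_s: 7.2
ee_pos: [501.9, 54.9, 199.8]
ee_rot: [180.0, 0.0, -10.2]
force: [0.7, -0.0, -0.6]
gripper_width: 13.7
gripper_force: 35.0
```

Emit:
servo_tool(
  rows=[
    [0.006,0,0.008,0,0.05],
    [0.0115,0,0.0164,0,0.05],
    [0.017,0,0.0246,0,0.05],
    [0.017,0,0.0246,0,0.05],
    [0.017,0,0.0246,0,0.05],
  ],
)

```text
time_s: 7.62
ee_pos: [505.2, 55.3, 195.7]
ee_rot: [-179.9, 0.0, -10.2]
force: [-2.6, 4.1, 4.3]
gripper_width: 14.1
gripper_force: 35.0
```

Emit:
servo_tool(
  rows=[
    [0.006,-0.003,0.008,0,0.05],
    [0.0115,-0.004,0.0164,0,0.05],
    [0.017,-0.004,0.0246,0,0.05],
    [0.017,-0.004,0.0246,0,0.05],
    [0.017,-0.004,0.0246,0,0.05],
  ],
)

```text
time_s: 8.03
ee_pos: [508.1, 55.1, 190.8]
ee_rot: [-180.0, 0.1, -10.2]
force: [-4.2, 2.7, 5.7]
gripper_width: 13.8
gripper_force: 35.0
```

Emit:
servo_tool(
  rows=[
    [0.006,-0.001,0.008,0,0.05],
    [0.0115,-0.002,0.0164,0,0.05],
    [0.017,-0.002,0.0246,0,0.05],
    [0.02,-0.002,0.0287,0,0.05],
    [0.02,-0.002,0.0287,0,0.05],
    [0.02,-0.002,0.0287,0,0.05],
  ],
)

```text
time_s: 8.53
ee_pos: [512.6, 54.4, 184.4]
ee_rot: [-180.0, 0.0, -10.2]
force: [-2.0, 2.1, 2.7]
gripper_width: 13.5
gripper_force: 35.0
```

Emit:
servo_tool(
  rows=[
    [0,0,0,0,0.3],
    [0,0,0,0,0.3],
    [0,0,0,0,0.3],
    [0,0,0,0,0.3],
    [0,0,-0.07,0,0.3],
    [0,0,-0.14,0,0.3],
    [0,0,-0.22,0,0.3],
    [0,0,-0.26,0,0.3],
    [-0.115,0,-0.26,0,0],
    [-0.115,0,-0.26,0,0],
    [-0.115,0,-0.26,0,0],
    [-0.115,0,-0.26,0,0],
    [-0.115,0,-0.26,0,0],
    [-0.115,0,-0.26,0,0],
    [-0.115,0,-0.26,0,0],
    [-0.115,0,-0.26,0,0],
  ],
  force=20,
)

```text
time_s: 9.87
ee_pos: [490.4, 58.3, 236.3]
ee_rot: [180.0, 0.0, -10.2]
force: [-0.5, -0.7, -0.2]
gripper_width: 0.5
gripper_force: 0.0
```

Run:
```python
from h import *
print(state()["ee_pos"],state()["force"])
s=vision.grab_frame("scene")[...,::-1]
cv2.imwrite("pics/g5.png",cv2.resize(s[90:190,245:345],(600,600),interpolation=cv2.INTER_CUBIC))
```

```text
[490.37432511  58.30610703 236.34774475] [-0.48057198 -0.66830915 -0.22026892]
```

View pics/g5.png

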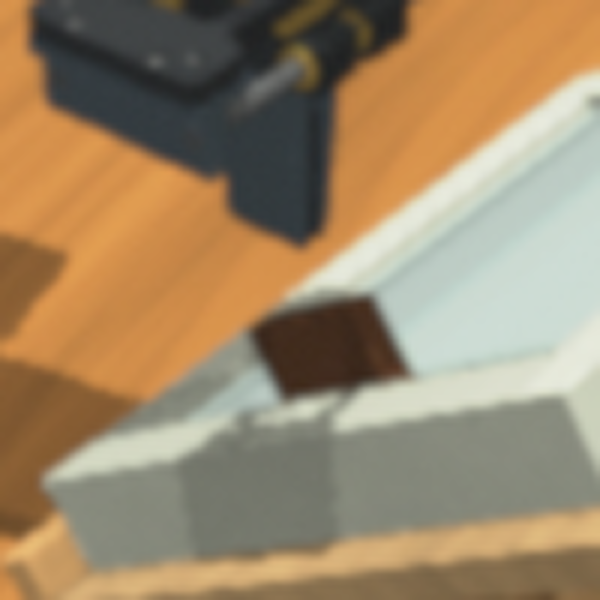

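Run:
```python
from h import *
T=np.array([505.4,54.7,204.1]); ex=np.array([.8062,-.1451,.5736]);ey=np.array([.1771,.9842,0]);n=np.array([-.5645,.1016,.8192])
for dn in(0,2,4): print(dn,proj("scene",[T-7*ey+s*ex+dn*n for s in(-30,0,30)]).round(1).tolist())
```

```text
0 [[285.7, 144.9], [294.2, 143.1], [303.0, 141.1]]
2 [[285.3, 144.2], [293.8, 142.3], [302.6, 140.3]]
4 [[284.9, 143.4], [293.4, 141.5], [302.2, 139.5]]
```

Emit:
servo_tool(
  rows=[
    [0.0115,0.0045,0.06,0,0],
    [0.0115,0.0045,0.12,0,0],
    [0.0115,0.0045,0.137,0,0],
    [0.0115,0.0045,0.137,0,0],
    [0.0115,0.0045,0.137,0,0],
  ],
)

```text
time_s: 10.33
ee_pos: [492.4, 57.1, 209.4]
ee_rot: [180.0, -0.0, -10.2]
force: [0.3, -0.9, 0.7]
gripper_width: 0.4
gripper_force: 0.0
```

Emit:
servo_tool(
  rows=[
    [0.006,0,0.008,0,0],
    [0.0115,0,0.0164,0,0],
    [0.017,0,0.0246,0,0],
    [0.017,0,0.0246,0,0],
    [0.017,0,0.0246,0,0],
  ],
)

```text
time_s: 10.75
ee_pos: [495.7, 56.7, 205.4]
ee_rot: [-180.0, -0.1, -10.2]
force: [-2.7, 0.8, 5.0]
gripper_width: 0.5
gripper_force: 2.6
```

Emit:
servo_tool(
  rows=[
    [0.006,0,0.008,0,0],
    [0.0115,0,0.0164,0,0],
    [0.0115,0,0.0164,0,0],
    [0.0115,0,0.0164,0,0],
  ],
)

```text
time_s: 11.08
ee_pos: [498.1, 56.2, 201.9]
ee_rot: [-180.0, -0.1, -10.2]
force: [-2.3, 0.0, 4.2]
gripper_width: 0.6
gripper_force: 2.7
```

Steady 5 N, still advancing (about 3 mm to go).

Emit:
servo_tool(
  rows=[
    [0.003,0,0.004,0,0],
    [0.006,0,0.008,0,0],
    [0.006,0,0.008,0,0],
    [0.006,0,0.008,0,0],
  ],
)

```text
time_s: 11.42
ee_pos: [499.0, 56.1, 200.5]
ee_rot: [-180.0, -0.0, -10.2]
force: [-4.0, 0.9, 6.8]
gripper_width: 0.5
gripper_force: 3.6
```

Emit:
servo_tool(
  rows=[
    [0.0015,0,0.002,0,0],
    [0.003,0,0.004,0,0],
    [0.003,0,0.004,0,0],
    [0.003,0,0.004,0,0],
  ],
)

```text
time_s: 11.75
ee_pos: [498.8, 56.1, 199.9]
ee_rot: [-180.0, 0.1, -10.2]
force: [-5.0, 1.3, 8.7]
gripper_width: 0.4
gripper_force: 5.1
```

Emit:
servo_tool(
  rows=[
    [0.0015,0,0.002,0,0],
    [0.003,0,0.004,0,0],
    [0.003,0,0.004,0,0],
    [0.003,0,0.004,0,0],
  ],
)

```text
time_s: 12.08
ee_pos: [498.4, 56.1, 199.1]
ee_rot: [-180.0, 0.2, -10.2]
force: [-7.6, 0.6, 10.4]
gripper_width: 0.3
gripper_force: 6.6
```

Emit:
servo_tool(
  rows=[
    [0.0015,0,0.002,0,0],
    [0.003,0,0.004,0,0],
    [0.003,0,0.004,0,0],
    [0.003,0,0.004,0,0],
  ],
)

```text
time_s: 12.42
ee_pos: [498.1, 56.2, 198.5]
ee_rot: [-180.0, 0.3, -10.2]
force: [-10.2, 1.9, 12.6]
gripper_width: -0.0
gripper_force: 8.3
```

Emit:
servo_tool(
  rows=[
    [-0.03,0,-0.05,0,0],
    [-0.08,0,-0.15,0,0],
    [-0.15,0,-0.3,0,0],
    [-0.2,0,-0.5,0,0],
    [-0.2,0,-0.6,0,0],
    [-0.2,0,-0.6,0,0],
  ],
)

```text
time_s: 12.92
ee_pos: [463.8, 62.9, 322.8]
ee_rot: [-179.8, -0.7, -10.2]
force: [-0.1, 0.6, 0.3]
gripper_width: 0.7
gripper_force: 0.0
```

Run:
```python
from h import *
s=vision.grab_frame("scene")[...,::-1].copy(); t=vision.grab_frame("top")[...,::-1].copy()
ex=np.array([.8062,-.1451,.5736]);ey=np.array([.1771,.9842,0]);n=np.array([-.5645,.1016,.8192]); c=np.array([550.23,195.99,179.0])
sub=s[125:165,270:320]
m=((sub[...,2].astype(int)<125)&(sub[...,2].astype(int)>sub[...,0].astype(int)+20)).astype(np.uint8)
for r in range(40):
    if m[r].any(): print(125+r,''.join('#' if x else '.' for x in m[r]))
P=lambda x,y,z:c+x*ex+y*ey+z*n
for x0 in(0,4): 
  for h in(22,24): print(x0,h,proj("scene",[P(x0+a,y,h) for a in(-30,30) for y in (-154,-140)]+[P(x0+a,-154,0) for a in(-30,30)]).round(1).tolist())
```

```text
143 ....................................##............
144 ................................######............
145 ...........................############...........
146 .......................################...........
147 ....................####################..........
148 ...................#####################..........
149 ..................#######################.........
150 ...................######################.........
151 ....................######################........
152 ....................######################........
153 .....................##################...........
154 .....................#########..##................
155 ......................######......................
156 ......................##..........................
0 22 [[287.9, 148.5], [291.8, 145.6], [305.3, 144.8], [309.2, 141.8], [292.2, 156.8], [309.6, 153.5]]
0 24 [[287.5, 147.7], [291.4, 144.8], [304.9, 144.0], [308.8, 141.0], [292.2, 156.8], [309.6, 153.5]]
4 22 [[289.0, 148.3], [292.9, 145.3], [306.5, 144.6], [310.4, 141.5], [293.3, 156.6], [310.8, 153.3]]
4 24 [[288.7, 147.5], [292.5, 144.6], [306.1, 143.8], [310.0, 140.7], [293.3, 156.6], [310.8, 153.3]]
```

```bash
python3 -c "
from workcell import job_done; print(job_done())"
```

```text
the job is handed in; nothing more can be done
None
```

The 14 mm packer is the one that fits: it went in at a steady 4–7 N and I left it fully home and square in the gap, confirmed by measuring the last scene picture. At the end I pressed to about 16 N to be sure it was seated. It was the only packer I tried, since I measured the gap at about 12 mm, and I moved nothing else. The job is handed in, but no verdict came back.

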